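# Lay the ratchet-propped plan board flat

## Robot

A 7-joint arm with a two-finger parallel gripper is mounted at the origin on the work surface. World frame = base frame: x ahead of the robot, y to its left, z up, the work surface at z = 0. Lengths are in m, angles in rad, forces in N, time in s.
With the tool pointing down it reaches from about 0.425 to 0.925 m from the base axis. Payload 6.8 kg.
Tool frame: the origin (TCP) lies on the front face of the gripper's body, between the roots of the fingers; the fingertips stand 73 mm ahead of it and the grasp point (between the pads) lies 54 mm ahead of it (env.nose_length is the distance from the TCP to the fingertips, in m); z points along the fingers, y is the line along which they close (so a half turn about z gives the same grasp; the last joint's range is limited). The gripper opens to 85 mm and grips with 20 to 120 N. Pads are 22 mm wide; open, the fingers measure 114 mm over their backs; the gripper's body (76 mm by 85 mm) begins 54 mm behind the grasp point. The pads swing forward as they close: fully open they stand 13 mm farther back than shut.
Start: joints at [-1.309, 0.477, 0.022, 1.555, -0.011, 1.109, -0.083], TCP at [0.244, 0.629, 0.304] pointing down, gripper open.
Joint ranges: [-2.96, 2.96], [-0.34, 2.1], [-1.41, 1.46], [0.24, 2.44], [-1.37, 4.51], [0.17, 1.92], [-2.96, 2.96]. Speed limits (rad/s): [2.39, 2.39, 3.14, 3.14, 3.14, 3.14, 3.14].

## Interface

Orientations are given as a unit quaternion [w, x, y, z].
In Python, from cell import env, kin, camera, calibration, job gives the robot as it stands. The module is installed in compiled form; this text tells all that it offers. Calls block until the motion is done:
- env.reach(position, orientation): joint-space move of the TCP to a pose.
- env.movel(position, velocity=0.15, rot=None, stop_force=None): straight line of the TCP; rot=None keeps the orientation; velocity is the mean speed in m/s. With stop_force (N) it stops when the force on the tool has changed by that much, and returns True; else False.
- env.goto_joints(angles): joint-space move.
- env.grip(opening, f_grip=None): finger opening in m; f_grip is the grip in N (None keeps the last); returns when the fingers have stopped.
- env.dwell(seconds).
- kin.inverse_kinematics(position, orientation): joint angles nearest the present ones, or None.
- env.get_state(): the state.
- camera(name): name is "scene" or "side" or "wrist"; returns (picture, depth): 420x560x3 uint8, blue, green, red; 420x560 float32, m along the optical axis (not along the pixel's ray), 0 where there is no reading.
- calibration(name): a dict with "fx", "fy", "cx", "cy" (pixels), "rvec" (rotation vector, rad) and "tvec" (3), from world to camera coordinates, as OpenCV has them. Camera axes: x right, y down, z forward; pixel columns grow to the right and rows downward; lengths in m; the calibration is good to about 2 mm. A picture is of the moment at which its call begins: read the wrist's pose just before it. calibration takes no time and is no camera call; for the wrist camera it gives the pose at the moment of the call.
A pose or a line that the arm cannot do raises env.PlanningError and nothing moves.
- job.job_done(): hands the job in; it is judged then, once.
The state is a dict: "time": time; "qpos": joint angles; "joint_velocities": joint speeds; "joint_torque": joint torques, N m; "tcp_pos": TCP position; "orientation": TCP orientation; "force": force on the tool from outside, world axes, zero at the start; "torque": the same for the moment, N m; "opening": finger opening in m; "gripper_force": force on a finger pad.
Only numpy, scipy, OpenCV 4.12 (cv2) and the standard library are available. Lean on these libraries where they do the work, as an engineer would, in place of code of your own. Each camera call takes 0.05 s, during which the arm holds its last target. There are 200 camera calls.

## Task

The wall drawing is done with: fold the plan board on the bench down flat on its base. Its ratchet only clicks upward, so take the steel bar at its raised edge, lift it past the top notch until the catch is thrown off, then lower it by hand all the way down and let go, without letting it fall and without disturbing the mug beside it.

Things in the scene. Friction and masses are not known exactly. Their poses are not given: they have to be found in the camera images.
- board (a joint): Tilt of the plan board in rad: 0 = flat on its base, growing as the bar rises, end stop 0.995. A ratchet on its left side keeps it from sinking below notches at about 0.25, 0.41, 0.57 and 0.73; it starts in one of the lower three. Raising takes about 3 N at the bar. From 0.90 the catch is off and stays off until the board is flat. Let go with the catch off, the board falls.
- bar (a point): Centre of the board's grip bar: round steel, 14 mm thick, parallel to the hinge, held 50 mm out from the free edge (robot's side) of the plywood board (205 x 296 x 10 mm, in the bar's plane) by two arms; 74 mm of bar is clear either side of this point. Axes turn with the board: y along the bar, x towards the hinge in the board's plane, z out of its drawing face. It can roll between the fingers.
- desk_hinge (a point): Midpoint of the hinge axis, 105 mm above the bench, on the fixed base, far side. y along the hinge, z up, x level, away from the bar (within 15 deg of straight away from the robot). At tilt t the bar is at x = -0.240 cos t + 0.013 sin t, z = 0.240 sin t + 0.013 cos t (m) from here. Base: 175 mm to the right, 215 left, 200 towards the robot. (The smaller fixed tool rest has no bar: leave it.)
- cup: White mug with a handle, 76 mm across, 85 mm high, loose on the bench to the right of the plan board, its centre 230 to 270 mm to the side of the board's middle line. Origin at the centre of its underside, z up.
There are look-alikes about, which are no part of the job. There is more than one size of the cup; the job needs the smaller.

How it is judged:
By the outcome, as a careful person would: the job done as asked, in the order asked, and still so for the second after the job is handed in, with the robot touching nothing.
It also fails if it takes over 35 s, if anything falls off the work surface, if the arm or the gripper's body presses on something with over 40 N, if the wrist force passes 120 N, or if a joint passes its speed limit or range.

## Working session

There is one attempt and no reset: what is moved stays moved. The work goes in short steps, each a Python script; the robot and the scene stay as the last script left them, time stands still between calls to the robot, and variables do not carry over. Pictures are saved under pics/ and viewed, at most 10 in all, crops included, and the job is handed in when it is done.

```bash
mkdir -p pics; cat > h.py <<'E'
import numpy as np, cv2
from cell import env, kin, camera, calibration, job
def world(cal,d,u,v):
    R=cv2.Rodrigues(np.array(cal["rvec"],float))[0];t=np.array(cal["tvec"]).ravel()
    p=np.stack([(u-cal["cx"])/cal["fx"]*d,(v-cal["cy"])/cal["fy"]*d,d],-1)
    return (p-t)@R
def cloud(n):
    cal=calibration(n);im,d=camera(n)
    v,u=np.mgrid[:420,:560]
    return im,d,world(cal,d,u,v)
E
python3 - <<'E'
from h import *
for n in("scene","side"):
    im,d,W=cloud(n);cv2.imwrite(f"pics/{n}.png",im);np.savez(f"{n}.npz",im=im,d=d,W=W)
print(env.get_state())
E
```

```text
{'time': 0.1, 'qpos': array([-1.30908268,  0.47772286,  0.02234454,  1.55635866, -0.01147897,
        1.10928893, -0.08312297]), 'joint_velocities': array([ 0.0001316 , -0.00017031,  0.00032866, -0.00305791, -0.00161213,
       -0.00156218, -0.00063847]), 'joint_torque': array([ 4.87420286e-03, -5.97761929e+01,  1.61400665e+00, -2.81952631e+01,
        1.28659874e-02,  4.97328394e-03, -1.55047303e-05]), 'tcp_pos': array([0.24383088, 0.62897618, 0.30301668]), 'orientation': array([-8.23916243e-05,  1.83852574e-01,  9.82953484e-01, -8.20632438e-04]), 'force': array([-0.25088714, -0.47261511,  0.04240991]), 'torque': array([ 0.01640107, -0.03265215, -0.023767  ]), 'gripper_force': 0.0, 'opening': 0.08551123610820781}
```

View pics/scene.png

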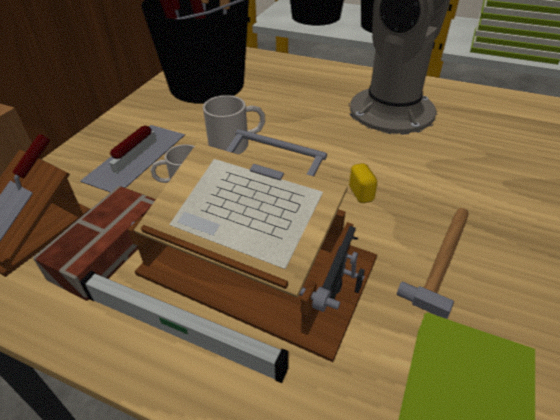

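View pics/side.png

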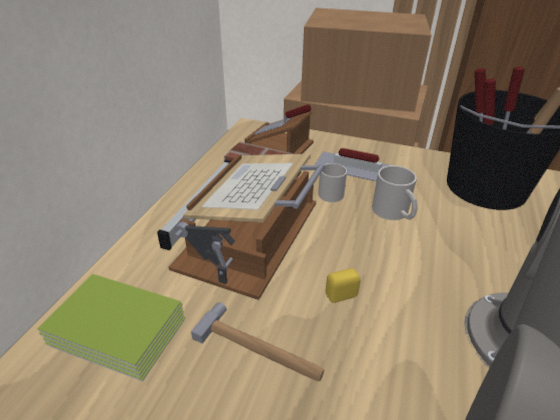

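Scene view (facing the robot): the plan board is at (250,210), with the grip bar from (240,137) to (322,158). There are two mugs, a larger one at (228,122) and a smaller one at (178,165). In the side view the bar runs from (295,203) to (322,167), the small mug is at (332,182) and the big one at (395,193). The tool rest at (30,200) has no bar. The job's mug is the smaller one beside the board, and I'll confirm that in a crop.

```bash
python3 - <<'E'
from h import *
S=np.load("scene.npz");D=np.load("side.npz")
a=cv2.resize(S["im"][90:220,120:350],None,fx=3.4,fy=3.4,interpolation=cv2.INTER_CUBIC)
b=cv2.resize(D["im"][140:260,250:420],None,fx=4.4,fy=4.4,interpolation=cv2.INTER_CUBIC)
cv2.imwrite("pics/c1.png",a);cv2.imwrite("pics/c2.png",b)
f=lambda A,u,v:np.round(A["W"][v,u],3)
W=S["W"]
# board plane from paper pixels
for nm,A,pts in(("scene",S,[(250,210),(210,170),(320,190),(280,255),(190,200)]),("side",D,[(250,185),(240,200),(270,190),(332,185),(395,193)])):
    for p in pts: print(nm,p,f(A,*p))
E
```

```text
scene (250, 210) [ 0.65  -0.118  0.145]
scene (210, 170) [ 0.596 -0.221  0.158]
scene (320, 190) [ 0.581 -0.023  0.164]
scene (280, 255) [ 0.709 -0.041  0.132]
scene (190, 200) [ 0.661 -0.226  0.14 ]
side (250, 185) [ 0.644 -0.118  0.149]
side (240, 200) [ 0.64  -0.049  0.152]
side (270, 190) [ 0.584 -0.092  0.165]
side (332, 185) [ 0.486 -0.322  0.058]
side (395, 193) [ 0.316 -0.296  0.09 ]
```

View pics/c1.png

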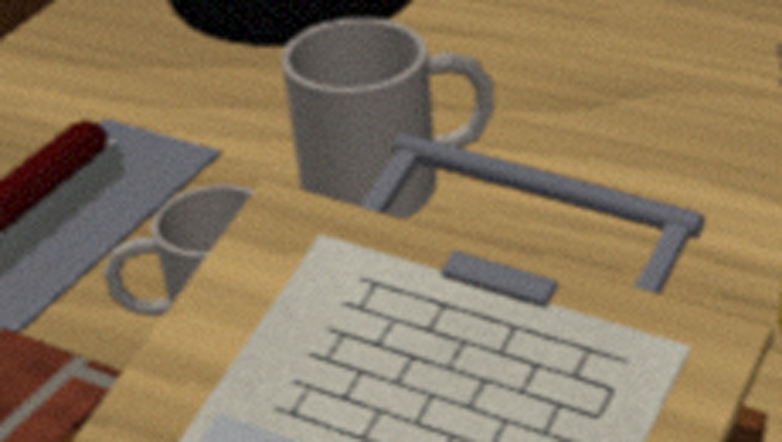

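View pics/c2.png

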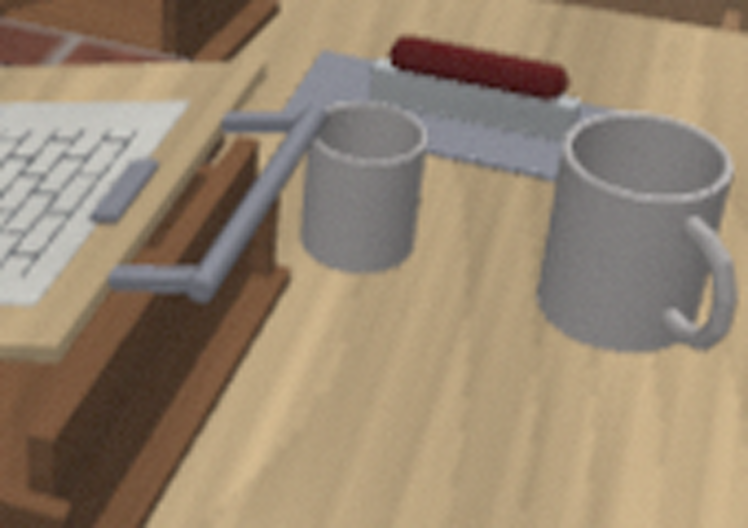

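The crops confirm it: the bar is clear between its two arms, with corners at scene (239,133) and (325,155) and side (322,165.5) and (296,206). The small mug is next to the board and the bigger look-alike stands nearer the robot. Next I'll locate the bar and fit the board plane.

```bash
python3 - <<'E'
from h import *
S=np.load("scene.npz");D=np.load("side.npz")
# board plane from paper/ply pixels in both views
P=[]
for A,poly in((S,[(212,165),(330,192),(285,265),(165,225)]),(D,[(240,165),(292,165),(268,210),(210,210)])):
    m=np.zeros((420,560),np.uint8);cv2.fillPoly(m,[np.array(poly)],1)
    q=A["W"][(m>0)&(A["d"]>0)]
    for _ in range(4):
        c=np.c_[q[:,:2],np.ones(len(q))];s=np.linalg.lstsq(c,q[:,2],rcond=None)[0];r=q[:,2]-c@s;q=q[abs(r)<max(.004,2*np.median(abs(r)))]
    g=s[:2];print("tilt",np.arctan(np.hypot(*g)),"x-dir yaw",np.degrees(np.arctan2(-g[1],-g[0])),len(q),s)
# triangulate bar corners
def PM(n):
    c=calibration(n);K=np.array([[c["fx"],0,c["cx"]],[0,c["fy"],c["cy"]],[0,0,1]])
    return K@np.c_[cv2.Rodrigues(np.array(c["rvec"],float))[0],np.array(c["tvec"]).reshape(3,1)]
a=np.array([[239,133],[325.3,155.3]],float).T;b=np.array([[322.3,165.5],[296,206]],float).T
X=cv2.triangulatePoints(PM("scene"),PM("side"),a,b);X=(X[:3]/X[3]).T
print(X,"mid",X.mean(0),"len",np.linalg.norm(X[0]-X[1]),"yaw",np.degrees(np.arctan2(*(X[1]-X[0])[[1,0]]))-90)
for A,p,q in((S,(241,137),(322,158)),(D,(319,170),(298,202))):
    for t in np.linspace(.1,.9,5):
        u=int(round(p[0]+t*(q[0]-p[0])));v0=int(round(p[1]+t*(q[1]-p[1])))
        w=A["W"][v0-5:v0+6,u-2:u+3].reshape(-1,3);w=w[w[:,2]>.12];print(np.round(np.median(w,0),3),len(w),end=" ")
    print()
m=(D["W"][...,0]>.4)&(D["W"][...,0]<.6)&(D["W"][...,1]<-.26)&(D["W"][...,1]>-.42)&(D["W"][...,2]>.03)&(D["W"][...,2]<.095)
v,u=np.nonzero(m);k=(abs(u-332)<20)&(abs(v-182)<25);w=D["W"][v[k],u[k]];print("cup",w.min(0),w.max(0))
print(env.nose_length)
E
```

```text
tilt 0.24923079039826096 x-dir yaw -3.049892114615059 9597 [-0.25416221  0.01354201  0.31285643]
tilt 0.24536877329455367 x-dir yaw -2.360651034653017 2478 [-0.25020202  0.01031444  0.31130215]
[[ 0.49563957 -0.21403637  0.17775459]
 [ 0.5055355  -0.03905733  0.17776965]] mid [ 0.50058754 -0.12654685  0.17776212] len 0.17525864384285128 yaw -3.236912153144715
[ 0.504 -0.188  0.18 ] 30 [ 0.506 -0.154  0.18 ] 32 [ 0.508 -0.12   0.18 ] 30 [ 0.51  -0.089  0.18 ] 32 [ 0.513 -0.056  0.179] 48 
[ 0.497 -0.175  0.184] 47 [ 0.498 -0.143  0.183] 43 [ 0.501 -0.111  0.184] 47 [ 0.502 -0.088  0.184] 47 [ 0.503 -0.06   0.184] 47 
cup [ 0.4559712  -0.41447297  0.03003524] [ 0.53398631 -0.29100418  0.08962641]
0.0726
```

```bash
cat >> h.py <<'E'
from scipy.spatial.transform import Rotation as Rn
yaw=np.radians(-2.9); dx=np.array([np.cos(yaw),np.sin(yaw),0])
hinge=np.array([.503,-.126,0])+.2295*dx+[0,0,.105]
def quat(sgn):
    y=sgn*dx;z=np.array([0,0,-1.]);q=Rn.from_matrix(np.c_[np.cross(y,z),y,z]).as_quat()
    return q[[3,0,1,2]]
def bar(t,h=None): 
    h=hinge if h is None else h
    return h+dx*(-.24*np.cos(t)+.013*np.sin(t))+np.array([0,0,.24*np.sin(t)+.013*np.cos(t)])
G=np.array([0,0,.054])
E
python3 - <<'E'
from h import *
for s in(1,-1):
    print(s,[None if (j:=kin.inverse_kinematics(bar(t)+G,quat(s))) is None else np.round(j,2).tolist() for t in(0,.25,.6,.95)])
s=min((1,-1),key=lambda s:abs(kin.inverse_kinematics(bar(.25)+G,quat(s))[6]))
print("use",s,hinge)
env.grip(.045)
env.reach(bar(.25)+G+[0,0,.11],quat(s))
cal=calibration("wrist");im,d=camera("wrist")
v,u=np.mgrid[:420,:560];W=world(cal,d,u,v);np.savez("wrist.npz",im=im,d=d,W=W);cv2.imwrite("pics/w.png",im)
st=env.get_state();print(st["time"],st["tcp_pos"],st["orientation"],st["force"])
E
```

```text
1 [[-0.6, 0.57, 0.96, 2.11, -0.67, 0.8, 0.73], [-0.59, 0.44, 0.92, 2.04, -0.46, 0.88, 0.53], [-0.58, 0.38, 0.9, 1.88, -0.35, 1.04, 0.42], [-0.5, 0.43, 0.85, 1.67, -0.34, 1.2, 0.38]]
-1 [[-0.74, 0.81, 1.27, 2.11, -0.97, 1.0, -2.12], [-0.77, 0.67, 1.28, 2.05, -0.77, 1.03, -2.29], [-0.77, 0.59, 1.29, 1.89, -0.63, 1.15, -2.44], [-0.7, 0.64, 1.28, 1.68, -0.64, 1.31, -2.49]]
use 1 [ 0.73220609 -0.13761108  0.105     ]
3.4417 [ 0.50352435 -0.12514961  0.34088136] [-5.41269527e-05  7.24187279e-01  6.89603348e-01 -7.02969763e-05] [ 0.93315315 -0.70661056 -0.17910525]
```

View pics/w.png

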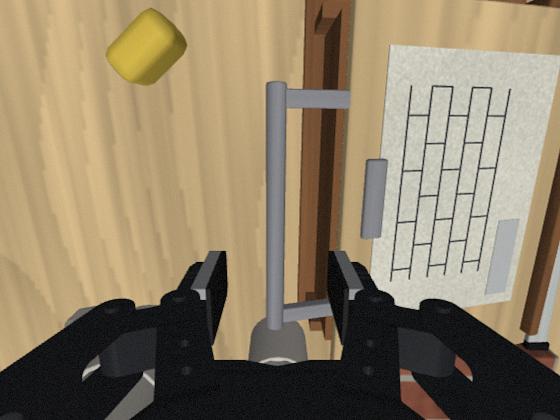

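The wrist view shows the bar from (276,85) to (275,325), with its arms at rows 99 and 310. It lies between the fingers and roughly parallel to the pads. I'll refine it from depth.

```bash
python3 - <<'E'
from h import *
A=np.load("wrist.npz");W=A["W"];im=A["im"]
for v in range(110,300,30):
    r=W[v,255:300];k=(r[:,2]>.12);u=np.nonzero(k)[0]+255
    print(v,u.min(),u.max(),np.round(r[k].mean(0),4),round(r[k][:,2].max(),4))
for p in((276,86),(275,322)): print(W[p[1],p[0]])
E
```

```text
110 266 285 [ 0.5059 -0.0561  0.1823] 0.1846
140 266 285 [ 0.505  -0.075   0.1823] 0.1841
170 262 284 [ 0.5038 -0.093   0.1939] 0.4108
200 266 284 [ 0.5026 -0.1157  0.1821] 0.185
230 257 284 [ 0.5017 -0.1336  0.1936] 0.4108
260 266 283 [ 0.5    -0.1601  0.1827] 0.1847
290 266 283 [ 0.4987 -0.1843  0.1824] 0.1842
[ 0.50699169 -0.04162264  0.18329522]
[ 0.49776914 -0.21036829  0.1840582 ]
```

```bash
python3 - <<'E'
from h import *
q=quat(1)
p=np.array([.5025,-.126,.1772])+G
print(env.movel(p,velocity=.12,rot=q,stop_force=15))
env.grip(.0,f_grip=50)
s=env.get_state();print(s["time"],s["tcp_pos"],s["force"],s["torque"],s["opening"],s["gripper_force"])
# lift test to tilt .35
p0=s["tcp_pos"];h=hinge+(p0-G-bar(.248));print("hinge",h)
for t in(.28,.32,.36):
    env.movel(p0+bar(t)-bar(.248),velocity=.05,rot=q,stop_force=30)
    s=env.get_state();print(s["time"],t,s["tcp_pos"]-(p0+bar(t)-bar(.248)),s["force"],s["torque"],s["opening"],s["gripper_force"])
np.save("p0.npy",p0)
E
```

```text
False
4.9 [ 0.50225674 -0.12600488  0.23145112] [-2.52363494 -0.73076825  3.57347199] [ 0.17647938  0.58892817 -0.04576866] 0.012366380083401582 48.69786322116852
hinge [ 0.73142909 -0.13761425  0.10593709]
5.2083 0.28 [-1.40475806e-04  5.68178283e-05 -2.31402851e-05] [-0.37477432 -0.18422078 -3.41339571] [-0.0461586   0.3519319  -0.03645746] 0.012359275494476374 48.91407251358032
5.55 0.32 [-1.43852808e-04 -1.79246489e-05  1.92894276e-04] [-2.30794484  0.45994367 -1.23355147] [-0.06470929  0.55003592 -0.03036392] 0.012153163819894086 48.84747505187988
5.8917 0.36 [-2.45705201e-04 -6.34907407e-05  2.20949126e-04] [-3.92428455  0.3881525  -0.46482943] [ 0.0599404   0.83339614 -0.02596481] 0.012390222693472171 48.855106830596924
```

```bash
python3 - <<'E'
from h import *
q=quat(1);p0=np.load("p0.npy")
for t in np.arange(.43,.951,.0865/1):
    r=env.movel(p0+bar(t)-bar(.248),velocity=.08,rot=q,stop_force=30)
    s=env.get_state();print(round(s["time"],2),round(t,3),r,np.round(s["force"],1),np.round(s["torque"],2),round(s["opening"],4))
im,d,W=cloud("scene");cv2.imwrite("pics/up.png",im);np.savez("up.npz",im=im,d=d,W=W)
im,d,W=cloud("side");cv2.imwrite("pics/up2.png",im);np.savez("up2.npz",im=im,d=d,W=W)
E
```

```text
6.25 0.43 False [-6.2  1.  -0.2] [ 0.05  1.31 -0.09] 0.0121
6.66 0.516 False [-7.9  1.1  1.8] [ 0.12  1.8  -0.01] 0.0121
7.07 0.603 False [-10.4   1.3   5.3] [ 0.3   2.28 -0.11] 0.012
7.47 0.689 False [-12.8   1.4   8. ] [ 0.43  2.79 -0.06] 0.0124
7.88 0.776 False [-15.6   2.7  12.2] [ 0.52  3.3  -0.02] 0.0122
8.29 0.862 False [-16.3   3.8  16.2] [ 0.71  3.7  -0.03] 0.0125
8.7 0.949 False [-9.7  2.  14. ] [ 0.43  2.17 -0.12] 0.012
```

View pics/up.png

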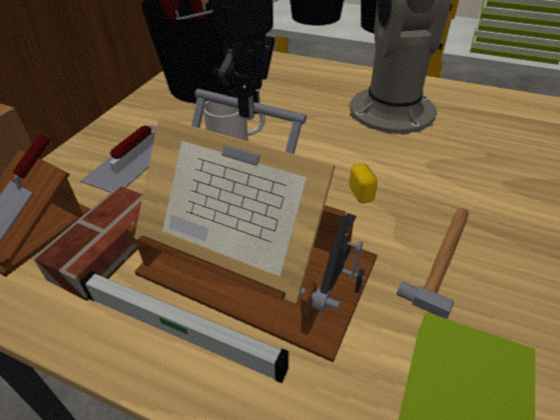

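The board is up steeply, with the paper at (240,205), and the gripper still holds the bar at (245,103). I'll measure the tilt with a plane fit.

```bash
python3 - <<'E'
from h import *
S=np.load("up.npz")
m=np.zeros((420,560),np.uint8);cv2.fillPoly(m,[np.array([(180,150),(305,175),(275,265),(165,230)])],1)
q=S["W"][(m>0)&(S["d"]>0)]
for _ in range(6):
    c=q.mean(0);n=np.linalg.svd(q-c,full_matrices=False)[2][2];r=(q-c)@n;q=q[abs(r)<max(.004,2*np.median(abs(r)))]
n*=np.sign(n[2]);print("tilt",np.arccos(n[2]),"yaw",np.degrees(np.arctan2(n[1],n[0])),len(q),"plane off hinge",(c-hinge)@n)
s=env.get_state();print(s["tcp_pos"]-G-bar(.949))
W=S["W"];k=(W[90:118,195:235,2]>.29);print(np.median(W[90:118,195:235][k],0),np.median(W[100:128,265:300][W[100:128,265:300,2]>.29],0))
E
```

```text
tilt 0.9529881243381157 yaw -3.2488873223064463 10821 plane off hinge 0.01847640888494167
[-0.00027873 -0.00063589  0.00421644]
[ 0.6059256  -0.19049884  0.31166931] [ 0.61129057 -0.07335094  0.3116505 ]
```

```bash
python3 - <<'E'
from h import *
q=quat(1);p0=np.load("p0.npy");off=np.zeros(3);r=False
for t in [.88,.8,.72,.64,.56,.48,.4,.32,.24,.16,.09,.045]:
    s=env.get_state();b=bar(t)-hinge;b/=np.linalg.norm(b);fr=s["force"]@b
    off=np.clip(off@b+.00008*fr,-.004,.004)*b
    r=env.movel(p0+bar(t)-bar(.248)+off,velocity=.06,rot=q,stop_force=30)
    s=env.get_state();print(round(s["time"],2),t,r,np.round(s["force"],1),round(off@b*1e3,1),round(s["opening"],4))
    if r: break
else:
    r=env.movel(p0+bar(-.02)-bar(.248)+off,velocity=.03,rot=q,stop_force=10)
    s=env.get_state();print(round(s["time"],2),r,np.round(s["force"],1),s["tcp_pos"]-G-bar(0),s["opening"])
im,d,W=cloud("scene");cv2.imwrite("pics/dn.png",im)
m=np.zeros((420,560),np.uint8);cv2.fillPoly(m,[np.array([(212,180),(310,200),(280,262),(180,232)])],1)
k=W[(m>0)&(d>0)]
for _ in range(5):
    c=k.mean(0);n=np.linalg.svd(k-c,full_matrices=False)[2][2];e=(k-c)@n;k=k[abs(e)<max(.004,2*np.median(abs(e)))]
n*=np.sign(n[2]);print("tilt",n,c)
E
```

```text
9.22 0.88 False [-5.7  0.8  7.8] 1.3 0.0125
9.7 0.8 False [ 0.  -2.8 -2.5] 2.1 0.0121
10.18 0.72 False [ 4.1 -4.  -5.6] 1.9 0.0121
10.65 0.64 False [ 2.6 -3.2 -4.7] 1.4 0.0119
11.12 0.56 False [ 0.  -1.3 -1.2] 1.0 0.0121
11.6 0.48 False [ 0.1 -1.5 -3. ] 0.9 0.012
12.07 0.4 False [ 0.2 -0.7 -2.4] 0.8 0.0122
12.55 0.32 False [ 1.8  0.8 -1.8] 0.7 0.0124
13.03 0.24 False [ 1.9  0.2 -2.6] 0.5 0.0117
13.5 0.16 False [ 3.   1.8 -1.6] 0.3 0.0124
13.93 0.09 False [ 2.1  3.6 -1. ] 0.1 0.0123
14.27 0.045 False [ 2.4  3.  -1.3] -0.1 0.0122
14.68 True [-0.3  0.7  8.2] [-8.33682108e-04 -2.63501325e-05  8.39836597e-04] 0.011982657304388024
tilt [2.11346252e-04 1.51202612e-04 9.99999966e-01] [ 0.65078644 -0.12558072  0.12453641]
```

View pics/dn.png

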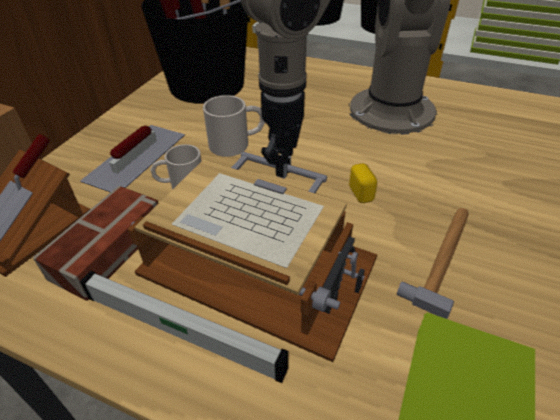

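The board is flat: the plane fit gives zero tilt, and the bar made contact with about 8 N at the bottom. The mug at (182,163) hasn't moved. Now I'll release and retreat.

```bash
python3 - <<'E'
from h import *
env.grip(.04);s=env.get_state()
env.movel(s["tcp_pos"]+[0,0,.12],velocity=.1,rot=quat(1),stop_force=20)
env.dwell(.3)
im,d,W=cloud("scene")
m=np.zeros((420,560),np.uint8);cv2.fillPoly(m,[np.array([(212,190),(300,200),(280,250),(190,225)])],1)
k=W[(m>0)&(d>0)];c=k.mean(0);n=np.linalg.svd(k-c,full_matrices=False)[2][2];print(n,c)
s=env.get_state();print(s["time"],s["force"],s["tcp_pos"])
print(np.round(W[[163,172],[182,178]],3),np.abs(im[145:180,150:200].astype(int)-cv2.imread("pics/dn.png")[145:180,150:200]).mean())
if abs(abs(n[2])-1)<1e-4: print(job.job_done())
E
```

```text
[-4.71182887e-04  3.42804789e-04  9.99999830e-01] [ 0.64650145 -0.12558234  0.12461524]
16.8167 [-0.38132321  0.02104449 -1.65360849] [ 0.4916006  -0.12432174  0.29216418]
[[ 0.468 -0.384  0.036]
 [ 0.529 -0.349  0.066]] 3.9207619047619047
the job is handed in; nothing more can be done
None
```

The plan board was lifted to about 0.95 rad to throw off the catch, lowered by hand until flat, and released; the mug looks undisturbed, and I handed the job in at about 17 s (verdict not shown).

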